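Wedge the rocking tool chest

ROBOT

A 6-joint arm with a two-finger parallel gripper is mounted at the origin on the work surface. World frame = base frame: x ahead of the robot, y to its left, z up, the work surface at z = 0. Lengths are in m, angles in rad, forces in N, time in s.
With the tool pointing down it reaches from about 0.35 to 0.875 m from the base axis. Payload 4.2 kg.
Tool frame: the origin (TCP) lies at the very end of the fingers, on their centre line; the grasp point (between the pads) lies 19 mm behind it (arm.grip_depth is the z of the grasp point in the tool frame, in m); z points along the fingers, y is the direction in which the jaws open and shut (so a half turn about z gives the same grasp; the last joint's range is limited). The gripper opens to 85 mm and grips with 20 to 120 N. Pads are 22 mm wide; open, the fingers measure 114 mm over their backs; the gripper's body (76 mm by 85 mm) begins 54 mm behind the grasp point. The pads swing forward as they close: fully open they stand 13 mm farther back than shut.
Start: joints at [-1.068, 0.385, 0.008, 0, -1.194, -0.259], TCP at [0.151, -0.606, 0.231] pointing down, gripper open.
Joint ranges: [-3.14, 3.14], [-1.21, 2.06], [-1.07, 1.41], [-3.16, 2.05], [-2.99, -0.16], [-3.1, 3.1]. Speed limits (rad/s): [2.79, 2.79, 3.14, 3.14, 3.14, 3.14].

INTERFACE

Orientations are given as a unit quaternion [x, y, z, w].
In Python, from cell import arm gives the robot as it stands.
- The arm moves only by the tool apply_moves, never from a script. Its argument "plan" is a list of rows, each an object of numbers: "x", "y", "z": the shift along the tool's x, y, z in mm; "yaw": the turn about the tool's z in degrees. A call has 1 to 20 rows; each row shifts and turns the commanded pose from where the row before left it, along the tool's axes as they then stand; what a row does not reach is not made up. A row lasts 1/10 s, in which the tool goes at most 50 mm and 8.59 degrees, less where a joint would pass 70% of its speed; a pose out of reach is approached as far as the arm can. A call is refused whole if a number of a shift passes 50 or a number of a turn 8.59, either way. A call with a gripper value outside its range is refused whole. "grip" is the finger opening in mm, from 0 to 85.4, set as the call begins (left out, the last holds). The fingers move at their own pace and stop on an object; "squeeze" is the grip in N (left out, the last holds). Time passes only in rows, so rows that do not move let the fingers close. It gives the time, the measured TCP pose, the force and the opening at its end, in the units of the state.
- arm.get_state(): the state, without advancing time (a new reading comes with each control period).
- arm.camera(name): name is "side" or "top" or "wrist"; returns a dict with "pixels" (420x560x3 uint8, blue, green, red), "fx", "fy", "cx", "cy" (pixels), "R" (3x3) and "t" (3): a world point X has camera coordinates R X + t. Camera axes: x right, y down, z forward; pixel columns grow to the right and rows downward; lengths in m; the calibration is good to about 2 mm. A picture is of the moment at which its call begins. There is no depth.
- arm.finish_job(): hands the job in, once; it reports no verdict.
The state is a dict: "clock": time; "q": joint angles; "joint_vel": joint speeds; "tau": joint torques, N m; "ee_pos": TCP position; "tool_rot": TCP orientation; "force": force on the tool from outside, world axes, zero at the start; "wrist_torque": the same for the moment, N m; "width": opening from 0.0 (shut) to 1.0 (fully open).
Only numpy, scipy, OpenCV 4.12 (cv2) and the standard library are available. Lean on these libraries where they do the work, as an engineer would, in place of code of your own. Each camera call takes 0.05 s, during which the arm holds its last target.

TASK

The tool chest on the violin maker's bench rocks, because one screw foot (far left as the robot sees it, beside the wooden wedge) is stuck short: press the lid's corner above that foot all the way down to feel it rock and let it come back. Then push the wedge along the bench, thin end first, under the short foot until it is snug with the chest still level, and press that corner firmly again to prove that it no longer rocks. Use the fingertips only, lift nothing, do not shove the chest out of its place, and leave the other things alone.

Things in the scene. Friction and masses are not known exactly. Their poses are not given: they have to be found in the camera images.
- chest: closed dark wooden chest, 1.8 to 2.9 kg, body 200 (own x) x 220 mm (own y), lid 206 x 226, top at 74 mm, bail handle mid-lid up to 95 mm. Origin: on the bench below its middle; own x points away from the robot, own y to its left (yaw within 0.35 rad). Four square steel screw feet at own x +-80, y +-108 mm, 12 mm proud of the sides; it stands level on three; the foot at +x, +y is short
- press_point (a point): on top of the smooth 42 mm brass plate on the lid corner above the short foot, 77 mm above the bench when level; 84 and 94 mm from the chest's middle along own x, y. 3 to 6 N here tips the corner down 6 to 12 mm (and some 8 mm outwards) until the foot meets the bench; let go, it rocks back. Firm is about 10 N, at least 5
- foot_edge (a point): middle of the short foot's lower outer edge, which faces the wedge (chest's own x 80, y 122 mm); the edge is 28 mm long, along the chest's own x. Its height over the bench is the gap to fill, 6 to 12 mm, different each time
- short_foot: the short screw foot: square steel pad 28 x 28 x 10 mm, seized so that it does not turn or slide; origin in the middle of its underside; turned as the chest
- wedge: plain wooden wedge, 90 g, 130 mm long (own y), 60 wide (own x), 2 mm thick at the thin end (own -y, towards the chest) rising to 26 mm at its square back. Origin: middle of underside. Starts with the thin end 25 to 70 mm from the short foot, up to 0.2 rad askew. Snug: thin end 22 to 54 mm past foot_edge, where the push (about 1 N) stiffens by 5 N; far more jacks the chest up
- wedge_slope: the wedge's sloping top face: origin in the middle of the thin end's upper edge, own y up along the slope towards the back, own z square out of the slope (10.5 degrees).
- wedge_tip (a point): middle of the thin end, on the bench.
- glue_jar: bystander, not to be disturbed: amber glass glue jar with a steel lid, 62 mm across, 70 mm tall; it stands close to the right side of the chest; origin under its middle
- maple_block: bystander, not to be disturbed: maple block 50 x 75 x 30 mm, lying beyond the wedge; origin under its middle
- varnish_bottle: bystander, not to be disturbed: varnish bottle, 54 mm across, 140 mm tall; origin under its middle
- mug: bystander, not to be disturbed: white mug, 72 mm across, 85 mm tall; origin under its middle
- finger_plane: bystander, not to be disturbed: small brass plane, 75 x 32 mm, about 32 mm tall; origin under its middle
- chisel: bystander, not to be disturbed: small hand tool with a wooden handle, 190 mm long, lying flat; origin on its underside, about mid-length
There are look-alikes about, which are no part of the job. What is shaped like the wedge but grey or orange is not meant.

How it is judged:
By the outcome, as a careful person would: the job done as asked, in the order asked, and still so for the second after the job is handed in, with the robot touching nothing.
It also fails if it takes over 54 s, if anything falls off the work surface, if the arm or the gripper's body presses on something with over 40 N, if the wrist force passes 120 N, or if a joint passes its speed limit or range.

## Working session

There is one attempt and no reset: what is moved stays moved. The work goes in short steps, Python scripts to look and compute and a tool call to move; the robot and the scene stay as the last step left them, time stands still between calls to the robot, and variables do not carry over. Pictures are saved under pics/ and viewed, and the job is handed in when it is done.

Besides the shell and the picture viewer there is one more tool, called after ">>>" as name(argument=value, ...) on one line, values as JSON. apply_moves: Moves the arm, as the interface text tells. Its arguments: {"type":"object","properties":{"plan":{"type":"array"},"grip":{"type":"number"},"squeeze":{"type":"number"}},"required":["plan"]}

```bash
mkdir -p pics; python3 - <<'E'
from cell import arm
import cv2
s=arm.get_state();print({k:s[k] for k in('clock','ee_pos','tool_rot','force','width')})
for n in('side','top'):
    c=arm.camera(n);cv2.imwrite(f'pics/{n}0.png',c['pixels']);print(n,c['fx'],c['cx'],c['cy'],c['R'],c['t'])
E
```

```text
{'clock': 0.0, 'ee_pos': array([ 0.15072838, -0.60592935,  0.23018462]), 'tool_rot': array([-1.21506612e-01,  9.92589975e-01,  1.11585690e-03, -1.98351071e-04]), 'force': array([-0.03662659, -0.13877815,  0.67165996]), 'width': 1.0000482218200744}
side 513.3062691283744 282.5113713513849 210.01815608473228 [[-0.99955879 -0.02743684 -0.01137714]
 [-0.01043373  0.68297334 -0.73036878]
 [ 0.0278093  -0.72992783 -0.68295828]] [0.56926432 0.06509066 1.50961825]
top 476.740150038442 280.5733490083232 207.2728798330119 [[ 0.01533691 -0.9998438  -0.00878392]
 [-0.98492467 -0.01359305 -0.1724489 ]
 [ 0.17230256  0.01129633 -0.9849793 ]] [-0.00198998  0.57928066  1.35522641]
```

View pics/top0.png

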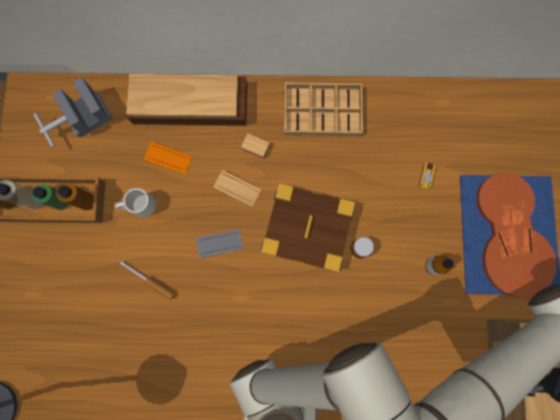

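View pics/side0.png

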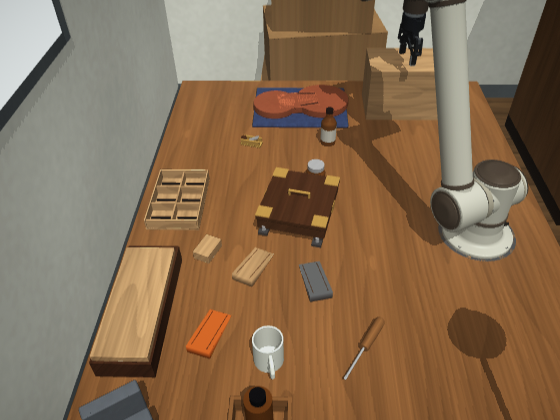

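```bash
cat > h.py <<'E'
import numpy as np,cv2
def ray(c,uv,z):
    d=c['R'].T@np.array([(uv[0]-c['cx'])/c['fx'],(uv[1]-c['cy'])/c['fy'],1.]);o=-c['R'].T@c['t']
    return o+d*(z-o[2])/d[2]
def proj(c,X):
    p=c['R']@np.array(X)+c['t'];return np.array([c['fx']*p[0]/p[2]+c['cx'],c['fy']*p[1]/p[2]+c['cy']])
E
python3 - <<'E'
from cell import arm
import cv2,numpy as np
from h import *
for n,roi in(('top',(200,130,180,150)),('side',(180,150,180,150))):
    c=arm.camera(n);im=c['pixels'];x,y,w,h=roi
    hsv=cv2.cvtColor(im,cv2.COLOR_BGR2HSV)
    m=cv2.inRange(hsv,(20,150,110),(32,255,255))
    k,l,st,ce=cv2.connectedComponentsWithStats(m)
    for i in range(1,k):
        if st[i,4]>30:print(n,st[i],ce[i],ray(c,ce[i],.077).round(4))
    u={'top':(237,188),'side':(253,266)}[n];print(hsv[u[1]-3:u[1]+4:3,u[0]-3:u[0]+4:3].tolist(),hsv[u[1]+14,u[0]-30])
    cv2.imwrite(f'pics/{n}1.png',cv2.resize(im[y:y+h,x:x+w],None,fx=4,fy=4,interpolation=cv2.INTER_CUBIC))
E
```

```text
top [423 164  12   9  42] [427.95238095 168.52380952] [ 0.6956 -0.4231  0.077 ]
top [420 174  11  15  64] [423.84375 183.3125 ] [ 0.6511 -0.4095  0.077 ]
top [277 185  16  15 177] [284.23163842 192.        ] [ 0.6198 -0.0038  0.077 ]
top [338 200  16  16 185] [345.69189189 207.18918919] [ 0.5774 -0.1819  0.077 ]
top [305 216   7  22  47] [307.9787234  226.70212766] [ 0.5191 -0.0734  0.077 ]
top [262 239  17  16 190] [270.03157895 246.21052632] [0.4615 0.0345 0.077 ]
top [325 254  17  17 198] [332.75757576 262.17171717] [ 0.4188 -0.144   0.077 ]
[[[16, 127, 200], [16, 128, 199], [16, 128, 202]], [[16, 126, 206], [16, 128, 204], [16, 127, 201]], [[16, 128, 196], [16, 126, 197], [16, 126, 200]]] [ 15 176 155]
side [277 168  10   8  41] [281.24390244 171.80487805] [ 0.5775 -0.1789  0.077 ]
side [325 177  14   7  33] [331.60606061 180.60606061] [ 0.4222 -0.1382  0.077 ]
side [256 207  16   9  79] [263.82278481 210.73417722] [ 6.224e-01 -4.000e-04  7.700e-02]
side [312 216  16  10  84] [319.57142857 220.76190476] [0.4634 0.0383 0.077 ]
[[[17, 116, 189], [17, 115, 197], [17, 116, 191]], [[17, 118, 195], [16, 117, 198], [17, 117, 189]], [[17, 116, 202], [16, 116, 192], [15, 128, 149]]] [ 14 158 150]
```

View pics/top1.png

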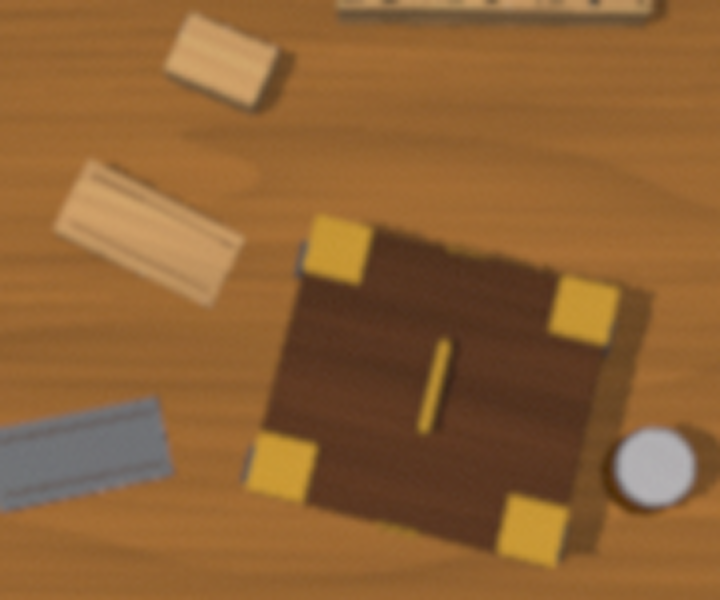

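View pics/side1.png

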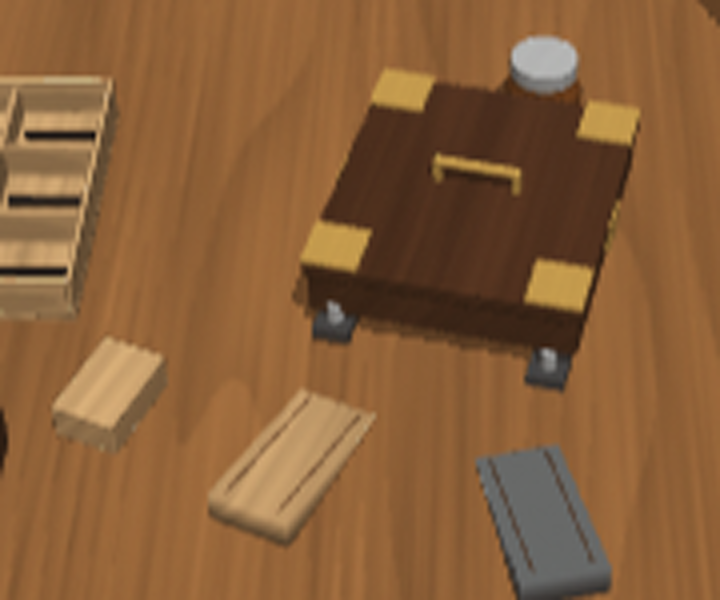

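>>> apply_moves(plan=[{"x":-30,"y":23},{"x":-30,"y":23},{"x":-30,"y":23},{"x":-30,"y":23},{"x":-30,"y":23},{"x":-30,"y":23},{"x":-30,"y":23},{"x":-30,"y":23},{"x":-30,"y":23},{"x":-30,"y":23},{"x":-30,"y":23},{"x":-30,"y":23},{"x":-30,"y":23},{"x":-30,"y":23},{"x":-30,"y":23},{"x":-30,"y":23},{"x":-30,"y":23}], grip=0)

```text
$.plan[0]: bad value
```

```bash
python3 - <<'E'
import cv2,numpy as np
from cell import arm
from h import *
for n in('top','side'):
    c=arm.camera(n);im=cv2.imread(f'pics/{n}0.png')
    hsv=cv2.cvtColor(im,cv2.COLOR_BGR2HSV)
    m=cv2.inRange(hsv,(10,70,130),(22,142,255)) 
    m=cv2.morphologyEx(m,cv2.MORPH_CLOSE,np.ones((3,3)))
    u={'top':(237,188),'side':(253,266)}[n]
    k,l,st,ce=cv2.connectedComponentsWithStats(m);i=l[u[1],u[0]];print(n,st[i],ce[i])
    co,_=cv2.findContours((l==i).astype(np.uint8),0,2);r=cv2.minAreaRect(co[0]);b=cv2.boxPoints(r);print(r)
    for p in b:print(p,ray(c,p,.002).round(4),ray(c,p,.026).round(4))
s=arm.get_state();print(s['q'],s['ee_pos'],s['force'])
cv2.imwrite('pics/t2.png',arm.camera('top')['pixels'])
E
```

```text
top [214 170  47  37 894] [236.69574944 187.95861298]
((237.00003051757812, 188.00001525878906), (43.826927185058594, 20.57182502746582), 26.56505012512207)
[212.80003 187.40001] [0.6469 0.2165 0.002 ] [0.6417 0.2127 0.026 ]
[222.00005 169.00002] [0.7056 0.1903 0.002 ] [0.6994 0.187  0.026 ]
[261.2     188.60002] [0.6451 0.0674 0.002 ] [0.64   0.0662 0.026 ]
[252.00002 207.00002] [0.5873 0.0943 0.002 ] [0.5831 0.0925 0.026 ]
side [232 247  42  37 808] [252.29207921 265.03217822]
((252.49998474121094, 264.4999694824219), (21.89430809020996, 43.916648864746094), 39.80556869506836)
[230.03278 274.36063] [0.7079 0.1747 0.002 ] [0.7039 0.1946 0.026 ]
[258.14752 240.62292] [0.639  0.0468 0.002 ] [0.6366 0.0696 0.026 ]
[274.9672  254.63931] [0.5881 0.1005 0.002 ] [0.5867 0.1221 0.026 ]
[246.85245 288.377  ] [0.6582 0.2219 0.002 ] [0.6553 0.2408 0.026 ]
[-1.06839065e+00  3.85021186e-01  7.50348028e-03 -1.51299112e-04
 -1.19396835e+00 -2.58639283e-01] [ 0.15085423 -0.60633305  0.23094011] [-1.03185634 -0.28235312 -0.41882553]
```

>>> apply_moves(plan=[{"x":-30,"y":23,"z":0,"yaw":0},{"x":-30,"y":23,"z":0,"yaw":0},{"x":-30,"y":23,"z":0,"yaw":0},{"x":-30,"y":23,"z":0,"yaw":0},{"x":-30,"y":23,"z":0,"yaw":0},{"x":-30,"y":23,"z":0,"yaw":0},{"x":-30,"y":23,"z":0,"yaw":0},{"x":-30,"y":23,"z":0,"yaw":0},{"x":-30,"y":23,"z":0,"yaw":0},{"x":-30,"y":23,"z":0,"yaw":0},{"x":-30,"y":23,"z":0,"yaw":0},{"x":-30,"y":23,"z":0,"yaw":0},{"x":-30,"y":23,"z":0,"yaw":0},{"x":-30,"y":23,"z":0,"yaw":0},{"x":-30,"y":23,"z":0,"yaw":0},{"x":-30,"y":23,"z":0,"yaw":0},{"x":0,"y":0,"z":0,"yaw":-8},{"x":0,"y":0,"z":0,"yaw":-8}], grip=0)

```text
clock: 2.15
ee_pos: [0.5285, -0.1323, 0.231]
tool_rot: [-0.262, 0.965, 0.0, -0.0]
force: [-0.1, -0.1, 0.9]
width: 0.002
```

>>> apply_moves(plan=[{"x":0,"y":0,"z":0,"yaw":-7.7},{"x":0,"y":0,"z":0,"yaw":-7.7},{"x":0,"y":0,"z":0,"yaw":-7.7},{"x":0,"y":0,"z":0,"yaw":-7.7},{"x":0,"y":0,"z":0,"yaw":-7.7},{"x":0,"y":0,"z":0,"yaw":-7.7},{"x":-37,"y":-15,"z":20,"yaw":0},{"x":-37,"y":-15,"z":20,"yaw":0},{"x":-37,"y":-15,"z":20,"yaw":0},{"x":-37,"y":-15,"z":20,"yaw":0},{"x":0,"y":0,"z":20,"yaw":0},{"x":0,"y":0,"z":20,"yaw":0},{"x":0,"y":0,"z":15,"yaw":0},{"x":0,"y":0,"z":0,"yaw":0},{"x":0,"y":0,"z":0,"yaw":0}])

```text
clock: 3.65
ee_pos: [0.6218, -0.0042, 0.0966]
tool_rot: [-0.617, 0.787, -0.0, -0.0]
force: [0.9, -0.5, 0.4]
width: 0.0
```

```bash
python3 - <<'E'
import cv2
from cell import arm
from h import *
s=arm.get_state();print(s['clock'],s['ee_pos'],s['force'],s['q'])
for n in('top','side'):
    c=arm.camera(n);p=proj(c,s['ee_pos']);q=proj(c,[.621,-.002,.077]);print(n,p,q)
    cv2.imwrite(f'pics/{n}3.png',cv2.resize(c['pixels'][120:300,180:380],None,fx=3,fy=3))
E
```

```text
3.65 [ 0.62178221 -0.00421546  0.09657311] [ 0.90624119 -0.502624    0.43847642] [ 2.53311329e-01  4.99355001e-01 -1.71774014e-01  4.56424055e-04
 -8.99632749e-01 -4.94781285e-01]
top [284.3786292  189.93388669] [283.61927902 191.58892594]
side [263.84950175 204.82564189] [264.3260845  210.36840777]
```

View pics/side3.png

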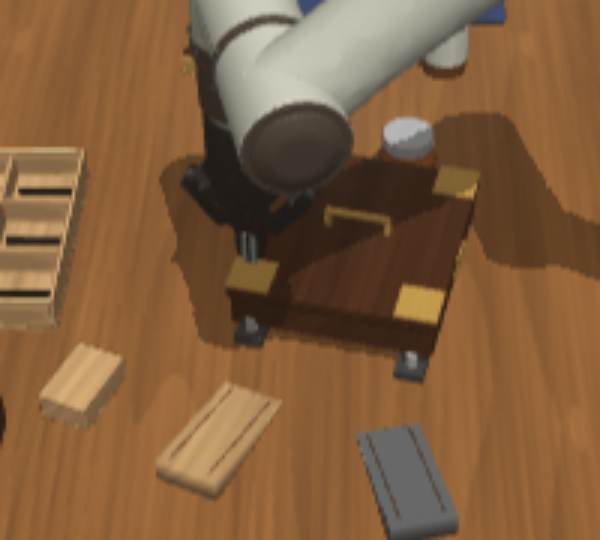

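View pics/top3.png

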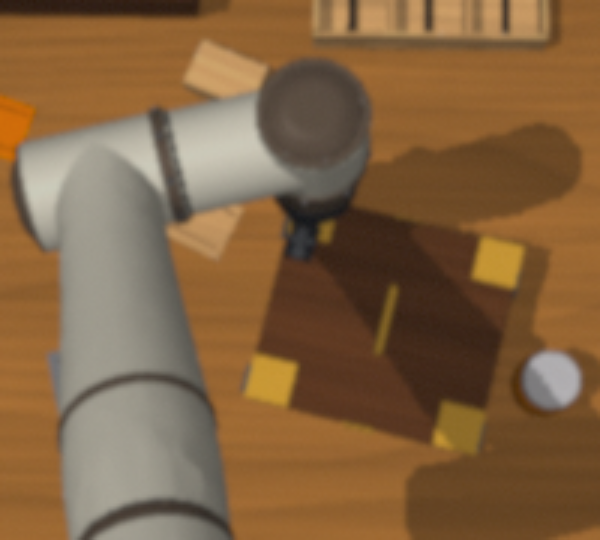

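>>> apply_moves(plan=[{"x":0,"y":0,"z":10,"yaw":0},{"x":0,"y":0,"z":6,"yaw":0},{"x":0,"y":0,"z":2,"yaw":0},{"x":0,"y":0,"z":2,"yaw":0},{"x":0,"y":0,"z":2,"yaw":0},{"x":0,"y":0,"z":0,"yaw":0}])

```text
clock: 4.35
ee_pos: [0.6223, -0.0038, 0.0749]
tool_rot: [-0.617, 0.787, -0.0, 0.001]
force: [-0.3, 2.2, 4.1]
width: -0.003
```

>>> apply_moves(plan=[{"x":-0.5,"y":-0.5,"z":2,"yaw":0},{"x":-0.5,"y":-0.5,"z":2,"yaw":0},{"x":0,"y":0,"z":0,"yaw":0}])

```text
clock: 4.65
ee_pos: [0.6244, -0.003, 0.071]
tool_rot: [-0.617, 0.787, -0.001, 0.002]
force: [0.6, 1.3, 5.4]
width: 0.001
```

>>> apply_moves(plan=[{"x":-0.5,"y":-0.5,"z":1.5,"yaw":0},{"x":-0.5,"y":-0.5,"z":1.5,"yaw":0},{"x":0,"y":0,"z":0,"yaw":0}])

```text
clock: 4.95
ee_pos: [0.6252, -0.0026, 0.0697]
tool_rot: [-0.617, 0.787, -0.001, 0.001]
force: [-0.3, 1.3, 11.2]
width: 0.001
```

>>> apply_moves(plan=[{"x":-0.3,"y":-0.3,"z":1,"yaw":0},{"x":-0.3,"y":-0.3,"z":1,"yaw":0},{"x":0,"y":0,"z":0,"yaw":0}])

```text
clock: 5.25
ee_pos: [0.6254, -0.0026, 0.0695]
tool_rot: [-0.617, 0.787, -0.001, 0.0]
force: [-4.5, 1.6, 19.9]
width: 0.002
```

>>> apply_moves(plan=[{"x":0,"y":0,"z":-2,"yaw":0},{"x":0,"y":0,"z":-2,"yaw":0},{"x":0,"y":0,"z":-3,"yaw":0},{"x":0,"y":0,"z":-4,"yaw":0},{"x":0,"y":0,"z":-6,"yaw":0},{"x":0,"y":0,"z":-10,"yaw":0},{"x":0,"y":0,"z":-20,"yaw":0},{"x":0,"y":0,"z":-20,"yaw":0},{"x":0,"y":0,"z":0,"yaw":0}])

```text
clock: 6.15
ee_pos: [0.6266, -0.0019, 0.1357]
tool_rot: [-0.617, 0.787, -0.002, 0.003]
force: [0.2, 0.6, 0.5]
width: -0.003
```

```bash
cat > meas.py <<'E'
import cv2,numpy as np,sys
from cell import arm
from h import *
def chest(c,im):
    hsv=cv2.cvtColor(im,cv2.COLOR_BGR2HSV);m=cv2.inRange(hsv,(20,140,70),(32,255,255))
    k,l,st,ce=cv2.connectedComponentsWithStats(m)
    return [(ce[i].round(1),int(st[i,4]),ray(c,ce[i],.077)[:2].round(4)) for i in range(1,k) if st[i,4]>25 and 250<ce[i][0]<360]
def wedge(c,im,n,u):
    hsv=cv2.cvtColor(im,cv2.COLOR_BGR2HSV);m=cv2.inRange(hsv,(10,70,100),(22,142,255));m=cv2.morphologyEx(m,cv2.MORPH_CLOSE,np.ones((3,3)))
    k,l,st,ce=cv2.connectedComponentsWithStats(m);i=l[u[1],u[0]]
    if i==0: print('no wedge');return
    co,_=cv2.findContours((l==i).astype(np.uint8),0,2);r=cv2.minAreaRect(co[0]);print(n,st[i],r)
    for p in cv2.boxPoints(r):print(p,ray(c,p,.002)[:2].round(4),ray(c,p,.026)[:2].round(4))
E
python3 - <<'E'
from meas import *
s=arm.get_state();print(s['clock'],s['ee_pos'],s['force'])
for n in('top','side'):
    c=arm.camera(n);print(n,chest(c,c['pixels']))
    cv2.imwrite(f'pics/{n}4.png',cv2.resize(c['pixels'][120:300,180:380],None,fx=3,fy=3))
E
```

```text
6.15 [ 0.62658631 -0.0018754   0.1357496 ] [0.15214083 0.6444036  0.48805041]
top [(array([288. , 193.7]), 52, array([ 0.615 , -0.0147])), (array([345.6, 207.1]), 184, array([ 0.5776, -0.1816])), (array([307.9, 227. ]), 33, array([ 0.5181, -0.0731])), (array([270.1, 246.2]), 189, array([0.4615, 0.0343])), (array([332.5, 262.2]), 187, array([ 0.4186, -0.1434]))]
side [(array([320.2, 221.1]), 64, array([0.4618, 0.0396]))]
```

View pics/side4.png

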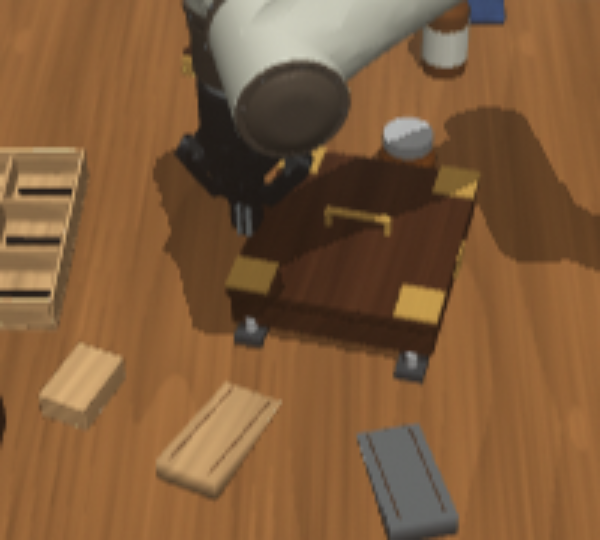

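>>> apply_moves(plan=[{"x":-35,"y":32,"z":0,"yaw":0},{"x":-35,"y":32,"z":0,"yaw":0},{"x":-35,"y":32,"z":0,"yaw":0},{"x":0,"y":0,"z":30,"yaw":0},{"x":0,"y":0,"z":30,"yaw":0},{"x":0,"y":0,"z":30,"yaw":0},{"x":0,"y":0,"z":25,"yaw":0},{"x":0,"y":0,"z":10,"yaw":0},{"x":0,"y":0,"z":3,"yaw":0},{"x":0,"y":0,"z":0,"yaw":0},{"x":0,"y":0,"z":0,"yaw":0}])

```text
clock: 7.35
ee_pos: [0.5573, 0.123, 0.0054]
tool_rot: [-0.617, 0.787, -0.0, 0.001]
force: [0.8, -0.6, -0.2]
width: -0.005
```

```bash
python3 - <<'E'
from meas import *
s=arm.get_state();print(s['clock'],s['ee_pos'],s['force'])
for n in('top','side'):
    c=arm.camera(n);print(n,proj(c,s['ee_pos'])); wedge(c,c['pixels'],n,{'top':(237,188),'side':(253,266)}[n])
    cv2.imwrite(f'pics/{n}5.png',cv2.resize(c['pixels'][120:300,180:380],None,fx=4,fy=4)[:600])
E
```

```text
7.35 [0.55734731 0.12299127 0.00541376] [ 0.76683428 -0.55245875 -0.20904388]
top [242.21134894 216.40707331]
no wedge
side [285.64031294 259.97076438]
side [232 247  42  38 853] ((251.97972106933594, 264.62835693359375), (23.94701385498047, 43.36036682128906), 35.53767776489258)
[229.63513 275.3108 ] [0.7087 0.178 ] [0.7047 0.1979]
[254.83784 240.02701] [0.6488 0.0446] [0.6462 0.0674]
[274.3243  253.94592] [0.59   0.0979] [0.5886 0.1195]
[249.1216 289.2297] [0.652  0.2246] [0.6492 0.2434]
```

View pics/side5.png

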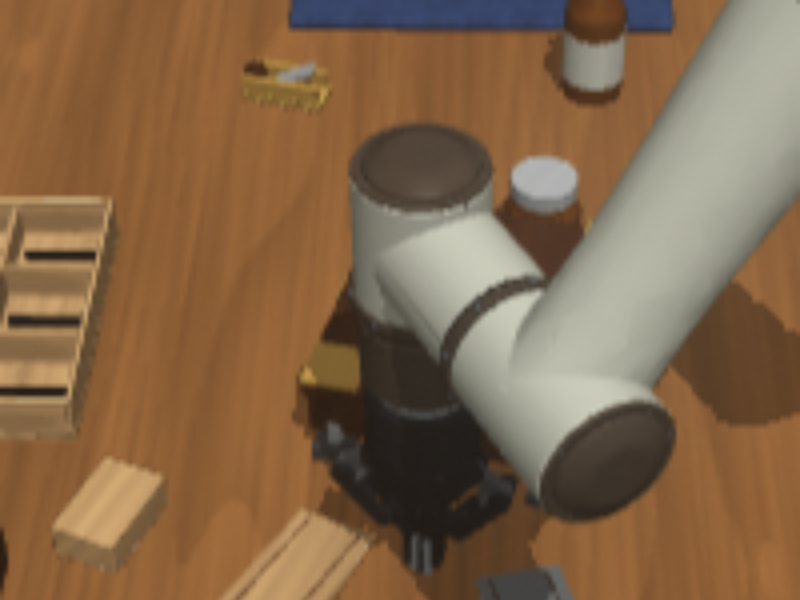

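>>> apply_moves(plan=[{"x":0,"y":0,"z":2.5,"yaw":0},{"x":0,"y":-8,"z":0,"yaw":0},{"x":0,"y":-8,"z":0,"yaw":0},{"x":0,"y":-4,"z":0,"yaw":0},{"x":0,"y":-4,"z":0,"yaw":0},{"x":0,"y":-4,"z":0,"yaw":0},{"x":0,"y":-4,"z":0,"yaw":0},{"x":0,"y":-4,"z":0,"yaw":0},{"x":0,"y":-4,"z":0,"yaw":0},{"x":0,"y":0,"z":0,"yaw":0}])

```text
clock: 8.45
ee_pos: [0.5958, 0.113, 0.0018]
tool_rot: [-0.617, 0.787, -0.0, 0.0]
force: [0.3, -0.4, -0.2]
width: -0.004
```

```bash
python3 - <<'E'
from meas import *
s=arm.get_state();print(s['clock'],s['ee_pos'],s['force'])
for n in('side',):
    c=arm.camera(n);print(n,proj(c,s['ee_pos'])); wedge(c,c['pixels'],n,{'top':(237,188),'side':(247,266)}[n])
    cv2.imwrite(f'pics/{n}6.png',cv2.resize(c['pixels'][180:310,190:350],None,fx=4,fy=4)[:600])
E
```

```text
8.45 [0.59580232 0.11297831 0.00175953] [ 0.26859431 -0.44618646 -0.17701274]
side [272.05148401 257.967718  ]
side [232 247  37  38 813] ((251.2704620361328, 266.97540283203125), (22.918601989746094, 42.1241340637207), 39.80556869506836)
[228.98357 275.81967] [0.7103 0.1798] [0.7062 0.1996]
[255.95078 243.45901] [0.6447 0.0582] [0.6421 0.0807]
[273.55737 258.13113] [0.5915 0.1137] [0.5901 0.135 ]
[246.59015 290.4918 ] [0.6584 0.2289] [0.6555 0.2477]
```

View pics/side6.png

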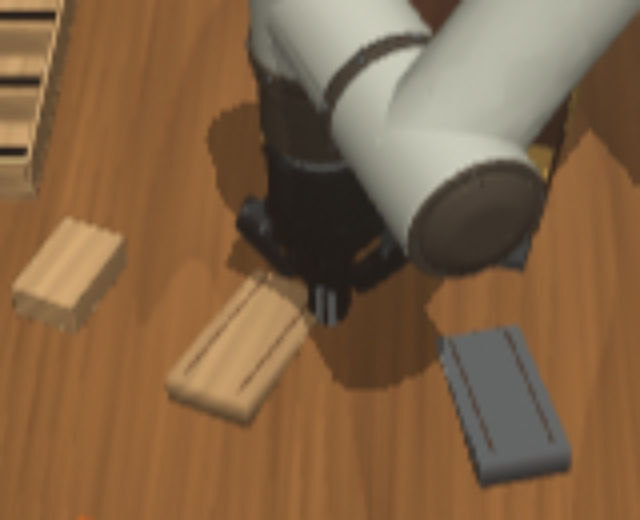

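>>> apply_moves(plan=[{"x":0,"y":-4,"z":0,"yaw":0},{"x":0,"y":-4,"z":0,"yaw":0},{"x":0,"y":-4,"z":0,"yaw":0},{"x":0,"y":-4,"z":0,"yaw":0},{"x":0,"y":-4,"z":0,"yaw":0},{"x":0,"y":0,"z":0,"yaw":0}])

```text
clock: 9.1
ee_pos: [0.6156, 0.1083, 0.0018]
tool_rot: [-0.617, 0.787, -0.0, 0.0]
force: [-0.5, -1.2, -0.5]
width: 0.003
```

```bash
python3 - <<'E'
from meas import *
s=arm.get_state();print(s['clock'],s['ee_pos'],s['force'])
for n in('side',):
    c=arm.camera(n);print(n,proj(c,s['ee_pos'])); wedge(c,c['pixels'],n,{'top':(237,188),'side':(243,266)}[n])
    cv2.imwrite(f'pics/{n}7.png',cv2.resize(c['pixels'][180:310,190:350],None,fx=4,fy=4)[:600])
E
```

```text
9.1 [0.61556073 0.10826809 0.0018101 ] [-0.47802461 -1.16637748 -0.50045326]
side [265.11719669 256.60881616]
side [230 248  32  37 790] ((246.73971557617188, 266.976806640625), (23.62082290649414, 39.77487564086914), 21.037511825561523)
[228.57735 281.29898] [0.7094 0.1988] [0.7054 0.2182]
[242.8557  244.17526] [0.6824 0.0617] [0.6789 0.0841]
[264.9021  252.65463] [0.6169 0.0935] [0.615  0.1152]
[250.62373 289.77835] [0.6479 0.2264] [0.6452 0.2451]
```

View pics/side7.png

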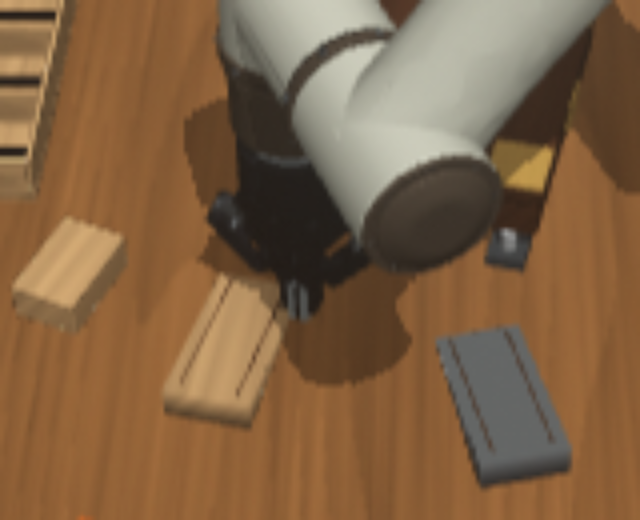

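>>> apply_moves(plan=[{"x":0,"y":10,"z":0,"yaw":0},{"x":0,"y":10,"z":-30,"yaw":0},{"x":0,"y":0,"z":-40,"yaw":0},{"x":-40,"y":-13,"z":0,"yaw":0},{"x":-40,"y":-13,"z":0,"yaw":0},{"x":-40,"y":-13,"z":0,"yaw":0},{"x":-30,"y":-13,"z":0,"yaw":0},{"x":0,"y":0,"z":0,"yaw":0}], grip=25)

```text
clock: 9.95
ee_pos: [0.6827, 0.2501, 0.0711]
tool_rot: [-0.618, 0.786, -0.0, 0.001]
force: [-1.2, 0.6, -0.4]
width: 0.294
```

```bash
python3 - <<'E'
from meas import *
s=arm.get_state();print(s['clock'],s['ee_pos'],s['force'],s['width'])
for n in('side','top'):
    c=arm.camera(n);print(n,proj(c,s['ee_pos'])); wedge(c,c['pixels'],n,{'top':(244,188),'side':(243,262)}[n]);print(chest(c,c['pixels']))
    x,y=(190,180) if n=='side' else (190,110)
    cv2.imwrite(f'pics/{n}8.png',cv2.resize(c['pixels'][y:y+130,x:x+180],None,fx=4,fy=4)[:600])
E
```

```text
9.95 [0.68268834 0.25008253 0.07106585] [-1.24957676  0.55501022 -0.38627397] 0.29366055077423736
side [234.72527493 279.98587156]
no wedge
[]
top [198.43497318 170.38311173]
top [213 169  46  30 900] ((235.97059631347656, 183.61766052246094), (43.89894104003906, 21.10059928894043), 14.03624439239502)
[212.11766 188.52942] [0.6433 0.2185] [0.6382 0.2147]
[217.2353  168.05884] [0.7084 0.2052] [0.7021 0.2016]
[259.82355 178.7059 ] [0.6763 0.0724] [0.6706 0.071 ]
[254.70589 199.17648] [0.6118 0.0866] [0.6072 0.085 ]
[(array([284., 192.]), 174, array([ 0.6198, -0.0032])), (array([345.6, 207.2]), 189, array([ 0.5775, -0.1816])), (array([308.1, 226.4]), 46, array([ 0.52  , -0.0737])), (array([270. , 246.1]), 169, array([0.4617, 0.0346])), (array([332.6, 262.4]), 185, array([ 0.4183, -0.1436]))]
```

View pics/side8.png

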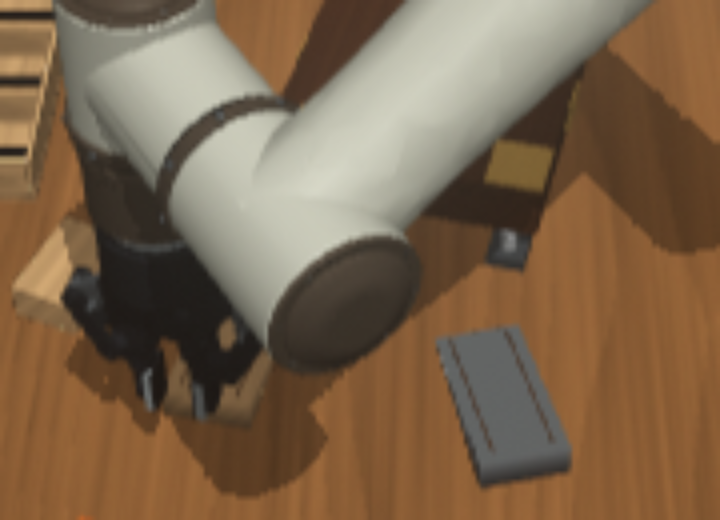

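View pics/top8.png

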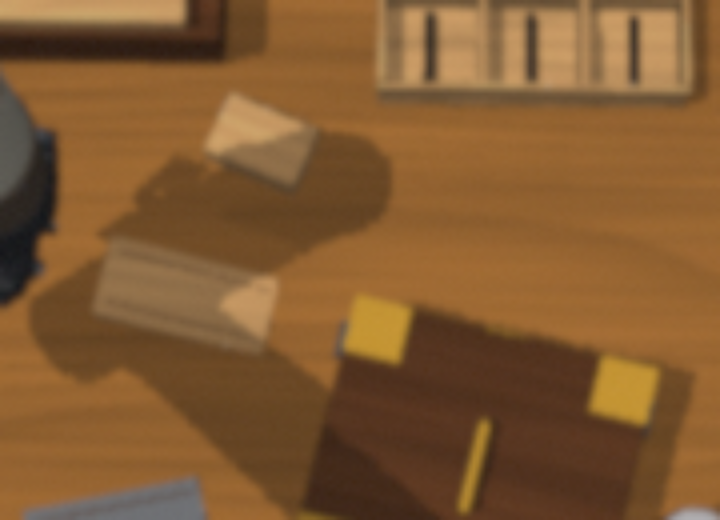

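>>> apply_moves(plan=[{"x":0,"y":2,"z":25,"yaw":0},{"x":0,"y":0,"z":25,"yaw":0},{"x":0,"y":0,"z":12,"yaw":0},{"x":0,"y":0,"z":0,"yaw":0},{"x":12,"y":0,"z":0,"yaw":0},{"x":8,"y":0,"z":0,"yaw":0},{"x":5,"y":0,"z":0,"yaw":0},{"x":5,"y":0,"z":0,"yaw":0},{"x":5,"y":0,"z":0,"yaw":0},{"x":5,"y":0,"z":0,"yaw":0},{"x":5,"y":0,"z":0,"yaw":0},{"x":5,"y":0,"z":0,"yaw":0},{"x":5,"y":0,"z":0,"yaw":0},{"x":5,"y":0,"z":0,"yaw":0},{"x":5,"y":0,"z":0,"yaw":0},{"x":5,"y":0,"z":0,"yaw":0},{"x":5,"y":0,"z":0,"yaw":0},{"x":0,"y":0,"z":0,"yaw":0}])

```text
clock: 11.85
ee_pos: [0.6613, 0.1729, 0.0096]
tool_rot: [-0.616, 0.787, 0.0, -0.001]
force: [-0.4, -0.3, 0.1]
width: 0.292
```

```bash
python3 - <<'E'
from meas import *
s=arm.get_state();print(s['clock'],s['ee_pos'],s['force'],s['width'])
for n in('side','top'):
    c=arm.camera(n);print(n,proj(c,s['ee_pos'])); wedge(c,c['pixels'],n,{'top':(255,185),'side':(247,250)}[n]);print(chest(c,c['pixels']))
    x,y=(190,180) if n=='side' else (190,110)
    cv2.imwrite(f'pics/{n}9.png',cv2.resize(c['pixels'][y:y+130,x:x+180],None,fx=4,fy=4)[:600])
E
```

```text
11.85 [0.6612603  0.17287125 0.00955151] [-0.39346333 -0.25473469  0.05255097] 0.29155833157324
side [246.99016141 272.29383854]
no wedge
[]
top [226.83105271 182.4826869 ]
top [227 174  50  30 925] ((252.291259765625, 189.0522918701172), (48.04829025268555, 21.25153350830078), 16.189205169677734)
[226.25719 192.55853] [0.6313 0.1745] [0.6263 0.1714]
[232.18233 172.14969] [0.6959 0.1584] [0.6899 0.1556]
[278.32532 185.54605] [0.6554 0.015 ] [0.6501 0.0146]
[272.4002 205.9549] [0.5914 0.032 ] [0.5872 0.0313]
[(array([284.2, 192.2]), 178, array([ 0.6193, -0.0036])), (array([345.5, 207.1]), 184, array([ 0.5776, -0.1815])), (array([308.1, 226.5]), 50, array([ 0.5197, -0.0737])), (array([270.2, 246.3]), 169, array([0.4612, 0.0341])), (array([332.5, 262.4]), 183, array([ 0.4183, -0.1433]))]
```

View pics/side9.png

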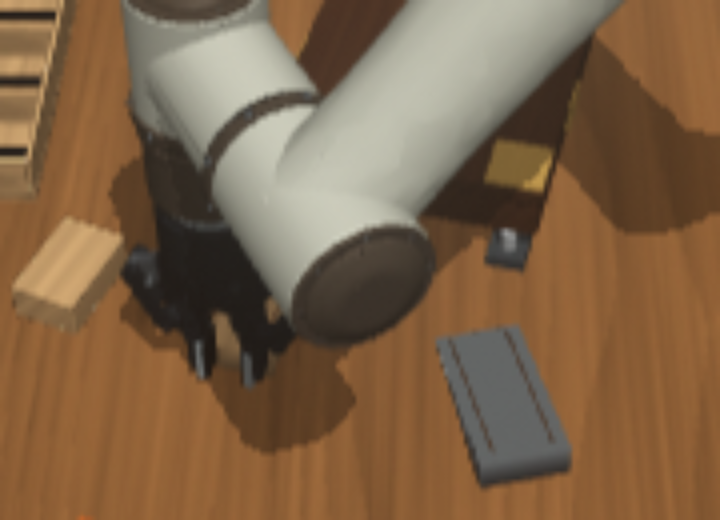

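View pics/top9.png

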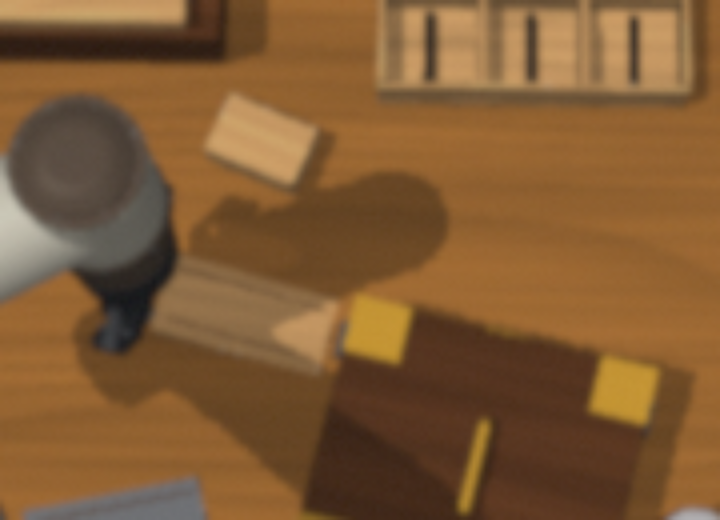

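>>> apply_moves(plan=[{"x":5,"y":0,"z":0,"yaw":0},{"x":5,"y":0,"z":0,"yaw":0},{"x":4,"y":0,"z":0,"yaw":0},{"x":4,"y":0,"z":0,"yaw":0},{"x":4,"y":0,"z":0,"yaw":0},{"x":0,"y":0,"z":0,"yaw":0}])

```text
clock: 12.55
ee_pos: [0.6564, 0.1519, 0.0099]
tool_rot: [-0.617, 0.787, 0.0, -0.0]
force: [1.2, 0.2, -0.0]
width: 0.295
```

>>> apply_moves(plan=[{"x":2,"y":0,"z":0,"yaw":0},{"x":2,"y":0,"z":0,"yaw":0},{"x":0,"y":0,"z":0,"yaw":0}])

```text
clock: 12.85
ee_pos: [0.6556, 0.1486, 0.0099]
tool_rot: [-0.617, 0.787, -0.0, 0.0]
force: [0.9, -0.0, -0.5]
width: 0.292
```

>>> apply_moves(plan=[{"x":2,"y":0,"z":0,"yaw":0},{"x":0,"y":0,"z":0,"yaw":0}])

```text
clock: 13.05
ee_pos: [0.6552, 0.1467, 0.0099]
tool_rot: [-0.617, 0.787, -0.0, 0.0]
force: [0.4, -0.1, -0.2]
width: 0.292
```

>>> apply_moves(plan=[{"x":2,"y":0,"z":0,"yaw":0},{"x":0,"y":0,"z":0,"yaw":0}])

```text
clock: 13.25
ee_pos: [0.6547, 0.1447, 0.0099]
tool_rot: [-0.617, 0.787, -0.0, 0.0]
force: [0.3, 0.2, 0.7]
width: 0.293
```

>>> apply_moves(plan=[{"x":2,"y":0,"z":0,"yaw":0},{"x":0,"y":0,"z":0,"yaw":0}])

```text
clock: 13.45
ee_pos: [0.6542, 0.1427, 0.0098]
tool_rot: [-0.617, 0.787, -0.0, -0.0]
force: [-0.1, 0.7, -0.1]
width: 0.298
```

>>> apply_moves(plan=[{"x":1.5,"y":0,"z":0,"yaw":0},{"x":0,"y":0,"z":0,"yaw":0}])

```text
clock: 13.65
ee_pos: [0.6538, 0.1413, 0.0099]
tool_rot: [-0.617, 0.787, -0.0, -0.0]
force: [-0.1, 0.2, -0.8]
width: 0.292
```

>>> apply_moves(plan=[{"x":1.5,"y":0,"z":0,"yaw":0},{"x":0,"y":0,"z":0,"yaw":0}])

```text
clock: 13.85
ee_pos: [0.6535, 0.1398, 0.0099]
tool_rot: [-0.617, 0.787, -0.0, -0.0]
force: [1.2, 0.3, 0.3]
width: 0.294
```

>>> apply_moves(plan=[{"x":1.5,"y":0,"z":0,"yaw":0},{"x":0,"y":0,"z":0,"yaw":0}])

```text
clock: 14.05
ee_pos: [0.6531, 0.1384, 0.0098]
tool_rot: [-0.617, 0.787, -0.0, -0.0]
force: [1.0, 0.1, -0.3]
width: 0.296
```

```bash
python3 - <<'E'
from meas import *
s=arm.get_state();print(s['clock'],s['ee_pos'],s['force'],s['width'])
for n in('side','top'):
    c=arm.camera(n);print(n,proj(c,s['ee_pos']));print(chest(c,c['pixels']))
    x,y=(190,180) if n=='side' else (190,110)
    cv2.imwrite(f'pics/{n}10.png',cv2.resize(c['pixels'][y:y+130,x:x+180],None,fx=4,fy=4)[:600])
E
```

```text
14.05 [0.65310231 0.13838523 0.00982761] [ 1.01180308  0.09878574 -0.27873981] 0.2960693253701759
side [250.89786422 262.65233579]
[(array([321.4, 222.2]), 32, array([0.4584, 0.0441]))]
top [237.97516537 185.20948398]
[(array([284. , 191.9]), 183, array([ 0.6202, -0.0032])), (array([345.4, 207.1]), 187, array([ 0.5776, -0.1812])), (array([308.4, 225. ]), 44, array([ 0.5241, -0.0746])), (array([269.9, 246.4]), 179, array([0.4609, 0.0347])), (array([332.7, 262.2]), 185, array([ 0.4188, -0.1439]))]
```

View pics/side10.png

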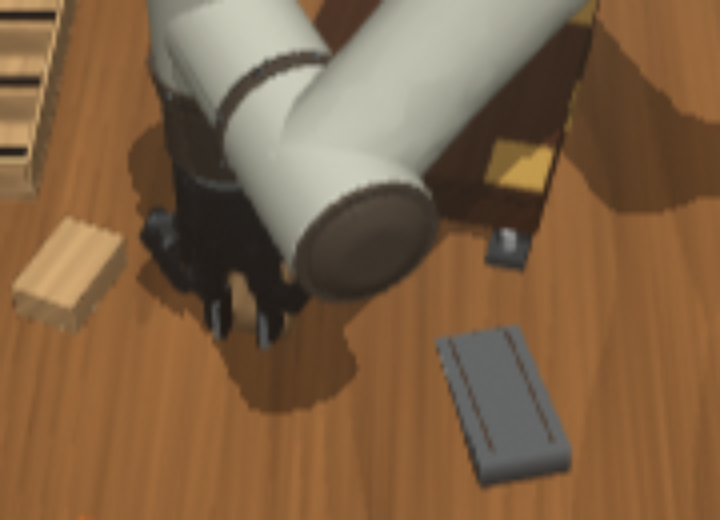

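View pics/top10.png

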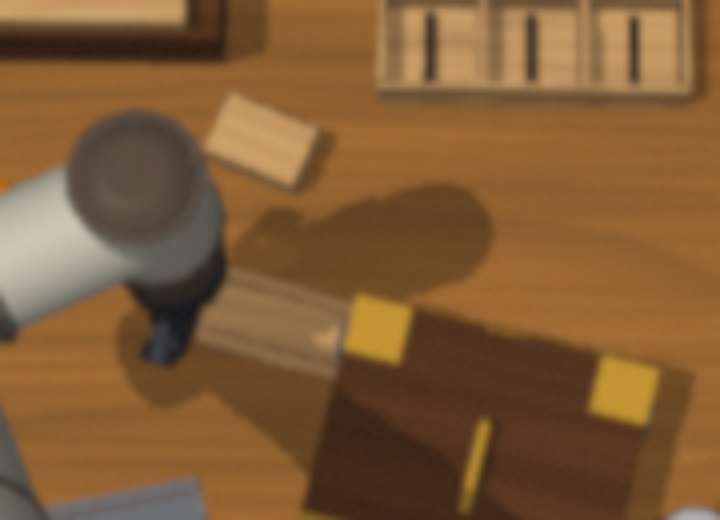

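>>> apply_moves(plan=[{"x":1.5,"y":0,"z":0,"yaw":0},{"x":0,"y":0,"z":0,"yaw":0}])

```text
clock: 14.35
ee_pos: [0.6527, 0.1369, 0.0098]
tool_rot: [-0.617, 0.787, 0.0, -0.0]
force: [0.9, 0.8, 0.3]
width: 0.289
```

>>> apply_moves(plan=[{"x":1.5,"y":0,"z":0,"yaw":0},{"x":0,"y":0,"z":0,"yaw":0}])

```text
clock: 14.55
ee_pos: [0.6523, 0.1354, 0.0098]
tool_rot: [-0.617, 0.787, 0.0, -0.0]
force: [0.5, -0.4, 0.0]
width: 0.292
```

>>> apply_moves(plan=[{"x":1.5,"y":0,"z":0,"yaw":0},{"x":0,"y":0,"z":0,"yaw":0}])

```text
clock: 14.75
ee_pos: [0.6519, 0.1339, 0.0098]
tool_rot: [-0.617, 0.787, 0.0, -0.0]
force: [1.3, -0.4, 0.2]
width: 0.293
```

>>> apply_moves(plan=[{"x":1.5,"y":0,"z":0,"yaw":0},{"x":0,"y":0,"z":0,"yaw":0}])

```text
clock: 14.95
ee_pos: [0.6516, 0.1325, 0.0098]
tool_rot: [-0.617, 0.787, 0.0, -0.0]
force: [-0.4, -0.2, 0.5]
width: 0.296
```

>>> apply_moves(plan=[{"x":1.5,"y":0,"z":0,"yaw":0},{"x":0,"y":0,"z":0,"yaw":0}])

```text
clock: 15.15
ee_pos: [0.6512, 0.131, 0.0098]
tool_rot: [-0.617, 0.787, 0.0, -0.0]
force: [1.0, -0.2, -0.6]
width: 0.292
```

>>> apply_moves(plan=[{"x":1,"y":0,"z":0,"yaw":0},{"x":0,"y":0,"z":0,"yaw":0}])

```text
clock: 15.35
ee_pos: [0.651, 0.1301, 0.0098]
tool_rot: [-0.617, 0.787, 0.0, -0.0]
force: [-0.3, -0.5, -1.1]
width: 0.293
```

>>> apply_moves(plan=[{"x":1,"y":0,"z":0,"yaw":0},{"x":0,"y":0,"z":0,"yaw":0}])

```text
clock: 15.55
ee_pos: [0.6508, 0.1292, 0.0098]
tool_rot: [-0.617, 0.787, 0.0, -0.0]
force: [-0.5, 0.1, -0.4]
width: 0.297
```

>>> apply_moves(plan=[{"x":1,"y":0,"z":0,"yaw":0},{"x":0,"y":0,"z":0,"yaw":0}])

```text
clock: 15.75
ee_pos: [0.6505, 0.1282, 0.0098]
tool_rot: [-0.617, 0.787, 0.0, -0.0]
force: [-0.5, 1.1, 0.1]
width: 0.293
```

```bash
python3 - <<'E'
from meas import *
s=arm.get_state();print(s['clock'],s['ee_pos'],s['force'],s['width'])
for n in('top',):
    c=arm.camera(n);print(n,proj(c,s['ee_pos']));print(chest(c,c['pixels']));print('edge',proj(c,[.626,.028,.008]))
    x,y=(190,110)
    cv2.imwrite(f'pics/{n}11.png',cv2.resize(c['pixels'][y+30:y+105,x+30:x+130],None,fx=8,fy=8)[:600])
E
```

```text
15.75 [0.65054087 0.12821168 0.00978946] [-0.45279486  1.08872074  0.10336711] 0.29278263256067605
top [241.27079144 186.07325875]
[(array([284.1, 191.9]), 179, array([ 0.6201, -0.0034])), (array([345.5, 207.1]), 184, array([ 0.5777, -0.1813])), (array([308.2, 225.3]), 44, array([ 0.5231, -0.0741])), (array([269.9, 246.5]), 181, array([0.4607, 0.0349])), (array([332.4, 262.3]), 186, array([ 0.4184, -0.1429]))]
edge [273.87355846 194.48500065]
```

View pics/top11.png

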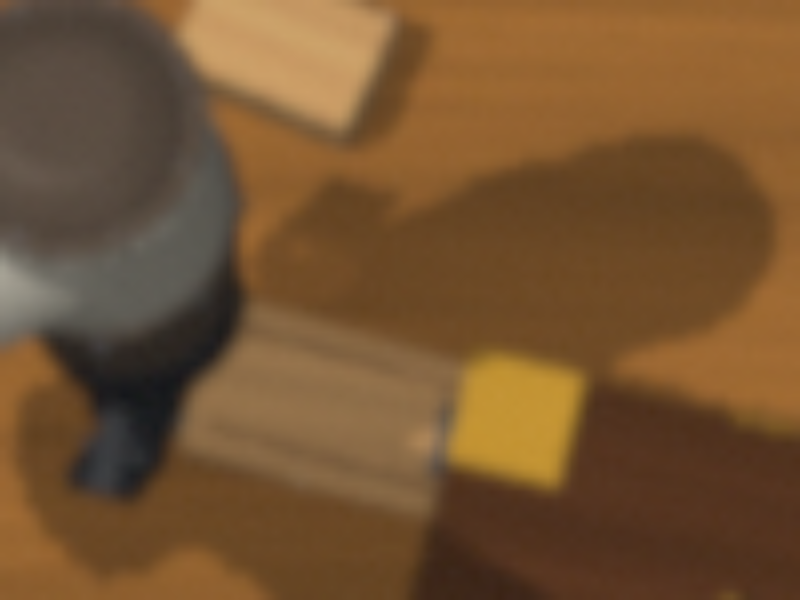

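>>> apply_moves(plan=[{"x":1,"y":0,"z":0,"yaw":0},{"x":0,"y":0,"z":0,"yaw":0}])

```text
clock: 16.0
ee_pos: [0.6503, 0.1272, 0.0098]
tool_rot: [-0.617, 0.787, 0.0, -0.0]
force: [1.1, -0.5, -0.5]
width: 0.294
```

>>> apply_moves(plan=[{"x":1,"y":0,"z":0,"yaw":0},{"x":0,"y":0,"z":0,"yaw":0}])

```text
clock: 16.2
ee_pos: [0.6501, 0.1263, 0.0098]
tool_rot: [-0.617, 0.787, 0.0, -0.0]
force: [0.0, 0.5, -0.2]
width: 0.293
```

>>> apply_moves(plan=[{"x":1,"y":0,"z":0,"yaw":0},{"x":0,"y":0,"z":0,"yaw":0}])

```text
clock: 16.4
ee_pos: [0.65, 0.1256, 0.0098]
tool_rot: [-0.617, 0.787, 0.0, 0.0]
force: [0.1, 1.0, -0.1]
width: 0.291
```

>>> apply_moves(plan=[{"x":1,"y":0,"z":0,"yaw":0},{"x":0,"y":0,"z":0,"yaw":0}])

```text
clock: 16.6
ee_pos: [0.6501, 0.1252, 0.0099]
tool_rot: [-0.617, 0.787, 0.0, 0.001]
force: [1.4, 3.6, -1.4]
width: 0.297
```

>>> apply_moves(plan=[{"x":0.7,"y":0,"z":0,"yaw":0},{"x":0,"y":0,"z":0,"yaw":0}])

```text
clock: 16.8
ee_pos: [0.6502, 0.1251, 0.01]
tool_rot: [-0.617, 0.787, 0.0, 0.001]
force: [0.7, 6.5, -1.1]
width: 0.295
```

>>> apply_moves(plan=[{"x":-2,"y":0,"z":0,"yaw":0},{"x":-8,"y":0,"z":0,"yaw":0},{"x":-30,"y":0,"z":0,"yaw":0},{"x":-20,"y":0,"z":-20,"yaw":0},{"x":0,"y":0,"z":-40,"yaw":0},{"x":0,"y":0,"z":-40,"yaw":0},{"x":0,"y":0,"z":-40,"yaw":0},{"x":0,"y":0,"z":0,"yaw":0}], grip=0)

```text
clock: 17.6
ee_pos: [0.6674, 0.183, 0.1577]
tool_rot: [-0.617, 0.787, -0.003, 0.006]
force: [0.5, 0.3, 0.1]
width: -0.001
```

```bash
python3 - <<'E'
from meas import *
s=arm.get_state();print(s['clock'],s['ee_pos'],s['force'],s['width'])
for n in('side','top'):
    c=arm.camera(n);print(n,proj(c,s['ee_pos']));print(chest(c,c['pixels']))
    if n=='top': wedge(c,c['pixels'],n,(260,188))
    x,y=(190,150) if n=='side' else (190,110)
    cv2.imwrite(f'pics/{n}12.png',cv2.resize(c['pixels'][y:y+130,x:x+180],None,fx=4,fy=4)[:600])
E
```

```text
17.6 [0.66743303 0.18299763 0.15770291] [0.48309067 0.28055633 0.08756852] -0.001391425966265795
side [240.75388882 237.11266074]
[(array([319.5, 221.5]), 44, array([0.4636, 0.0414]))]
top [216.82219637 168.25871617]
[(array([284.1, 191.9]), 183, array([ 0.6202, -0.0034])), (array([345.7, 207.1]), 186, array([ 0.5776, -0.182 ])), (array([308.3, 225.6]), 44, array([ 0.5222, -0.0744])), (array([270. , 246.2]), 188, array([0.4614, 0.0347])), (array([332.7, 262.3]), 189, array([ 0.4184, -0.1439]))]
top [243 177  35  28 646] ((260.4245300292969, 190.26412963867188), (31.730287551879883, 20.878803253173828), 15.945395469665527)
[242.3019  195.94337] [0.6213 0.1249] [0.6166 0.1226]
[248.03773 175.8679 ] [0.6848 0.109 ] [0.679 0.107]
[278.54718 184.58488] [0.6585 0.0143] [0.6531 0.0139]
[272.81134 204.66035] [0.5955 0.0308] [0.5911 0.0302]
```

View pics/side12.png

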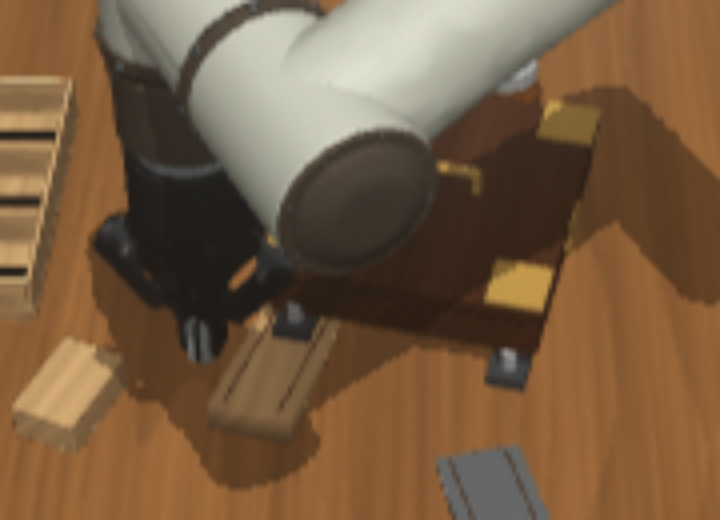

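View pics/top12.png

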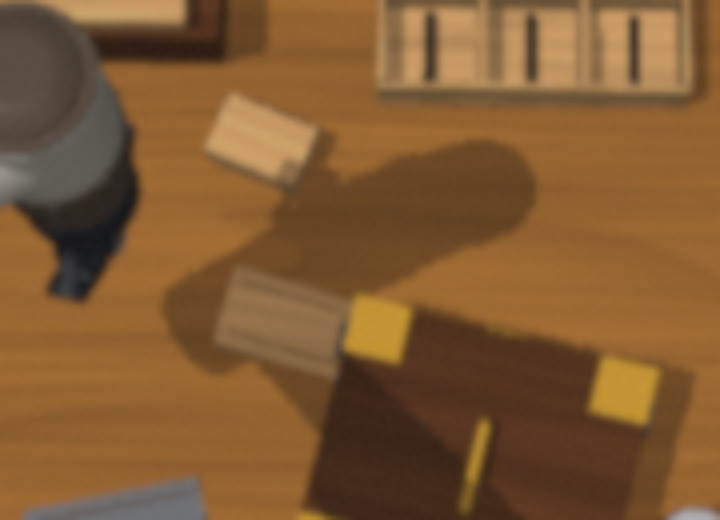

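>>> apply_moves(plan=[{"x":38,"y":0,"z":0,"yaw":0},{"x":38,"y":0,"z":0,"yaw":0},{"x":38,"y":0,"z":0,"yaw":0},{"x":38,"y":0,"z":0,"yaw":0},{"x":38,"y":2,"z":0,"yaw":0},{"x":0,"y":0,"z":25,"yaw":0},{"x":0,"y":0,"z":25,"yaw":0},{"x":0,"y":0,"z":18,"yaw":0},{"x":0,"y":0,"z":5,"yaw":0},{"x":0,"y":0,"z":2,"yaw":0},{"x":0,"y":0,"z":2,"yaw":0},{"x":0,"y":0,"z":0,"yaw":0}])

```text
clock: 18.9
ee_pos: [0.6148, -0.003, 0.0767]
tool_rot: [-0.617, 0.787, -0.0, -0.003]
force: [-11.7, 1.1, 26.4]
width: 0.001
```

>>> apply_moves(plan=[{"x":0,"y":0,"z":1,"yaw":0},{"x":0,"y":0,"z":0,"yaw":0}])

```text
clock: 19.1
ee_pos: [0.6148, -0.003, 0.0766]
tool_rot: [-0.618, 0.787, -0.0, -0.002]
force: [-12.4, 0.9, 28.4]
width: -0.003
```

>>> apply_moves(plan=[{"x":0,"y":0,"z":1,"yaw":0},{"x":0,"y":0,"z":0,"yaw":0}])

```text
clock: 19.3
ee_pos: [0.6149, -0.003, 0.0766]
tool_rot: [-0.618, 0.786, -0.0, -0.002]
force: [-13.8, 1.3, 33.4]
width: -0.001
```

>>> apply_moves(plan=[{"x":0,"y":0,"z":-2,"yaw":0},{"x":0,"y":0,"z":-2,"yaw":0},{"x":0,"y":0,"z":0,"yaw":0}])

```text
clock: 19.6
ee_pos: [0.6147, -0.003, 0.0768]
tool_rot: [-0.617, 0.787, 0.0, -0.002]
force: [-7.5, -1.0, 17.0]
width: 0.001
```

```bash
python3 - <<'E'
from meas import *
s=arm.get_state();print(s['clock'],s['ee_pos'],s['force'],s['width'])
for n in('top','side'):
    c=arm.camera(n);print(n,chest(c,c['pixels']))
    if n=='top': wedge(c,c['pixels'],n,(260,188))
E
```

```text
19.6 [ 0.61469388 -0.00302167  0.07683892] [-7.54942999 -1.00843119 17.00751955] 0.0009588742459912412
top [(array([345.6, 207. ]), 188, array([ 0.5779, -0.1817])), (array([270.1, 246.2]), 187, array([0.4614, 0.0344])), (array([332.6, 262.2]), 187, array([ 0.4188, -0.1436]))]
no wedge
side [(array([319.4, 220.8]), 71, array([0.464 , 0.0384]))]
```

>>> apply_moves(plan=[{"x":0,"y":0,"z":-2,"yaw":0},{"x":0,"y":0,"z":-3,"yaw":0},{"x":0,"y":0,"z":-5,"yaw":0},{"x":0,"y":0,"z":-30,"yaw":0},{"x":-40,"y":0,"z":-30,"yaw":0},{"x":-40,"y":0,"z":0,"yaw":0},{"x":-40,"y":0,"z":0,"yaw":0},{"x":-40,"y":0,"z":0,"yaw":0},{"x":-40,"y":0,"z":0,"yaw":0},{"x":0,"y":0,"z":0,"yaw":0}])

```text
clock: 20.7
ee_pos: [0.6648, 0.1968, 0.1433]
tool_rot: [-0.619, 0.786, 0.0, -0.0]
force: [-0.1, 0.1, 0.4]
width: -0.004
```

```bash
python3 - <<'E'
from meas import *
s=arm.get_state();print(s['clock'],s['ee_pos'],s['force'],s['width'])
for n in('top','side'):
    c=arm.camera(n);print(n,chest(c,c['pixels']))
    if n=='top': wedge(c,c['pixels'],n,(260,188))
    x,y=(190,150) if n=='side' else (190,110)
    cv2.imwrite(f'pics/{n}13.png',cv2.resize(c['pixels'][y:y+130,x:x+180],None,fx=4,fy=4)[:600])
E
```

```text
20.7 [0.66480978 0.19678173 0.14327498] [-0.12691138  0.05940508  0.41022886] -0.004467415319049859
top [(array([284.1, 192.1]), 177, array([ 0.6196, -0.0035])), (array([345.6, 207.1]), 190, array([ 0.5778, -0.1815])), (array([308.3, 226. ]), 46, array([ 0.5212, -0.0743])), (array([269.9, 246.4]), 184, array([0.461, 0.035])), (array([332.8, 262.2]), 190, array([ 0.4186, -0.144 ]))]
top [243 177  35  28 654] ((260.4905700683594, 190.28298950195312), (31.867647171020508, 20.878803253173828), 15.945395469665527)
[242.3019  195.94336] [0.6213 0.1249] [0.6166 0.1226]
[248.03773 175.86789] [0.6848 0.109 ] [0.679 0.107]
[278.67926 184.62262] [0.6584 0.0139] [0.653  0.0135]
[272.94342 204.69809] [0.5954 0.0304] [0.591  0.0298]
side [(array([320.8, 221.9]), 30, array([0.4601, 0.0428]))]
```

View pics/side13.png

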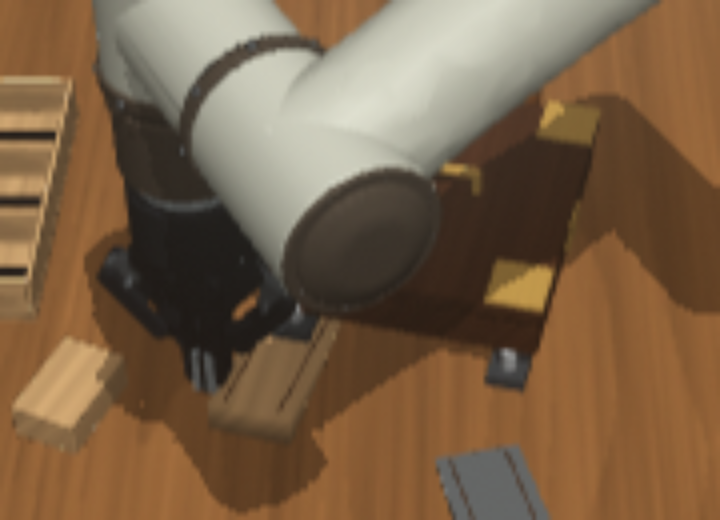

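View pics/top13.png

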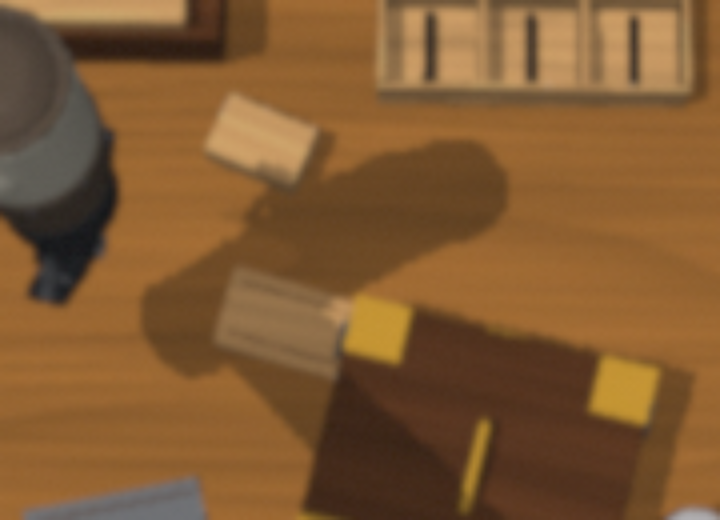

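>>> apply_moves(plan=[{"x":40,"y":-1,"z":0,"yaw":0},{"x":40,"y":-1,"z":0,"yaw":0},{"x":40,"y":-1,"z":0,"yaw":0},{"x":40,"y":-1,"z":0,"yaw":0},{"x":41,"y":-1,"z":0,"yaw":0},{"x":0,"y":0,"z":30,"yaw":0},{"x":0,"y":0,"z":23,"yaw":0},{"x":0,"y":0,"z":0,"yaw":0},{"x":0,"y":0,"z":0,"yaw":0}])

```text
clock: 21.7
ee_pos: [0.6209, -0.0052, 0.092]
tool_rot: [-0.617, 0.787, -0.0, -0.0]
force: [0.7, 0.4, 0.6]
width: 0.002
```

>>> apply_moves(plan=[{"x":-3,"y":0,"z":8,"yaw":0},{"x":0,"y":0,"z":5,"yaw":0},{"x":0,"y":0,"z":1,"yaw":0},{"x":0,"y":0,"z":1,"yaw":0},{"x":0,"y":0,"z":0,"yaw":0}])

```text
clock: 22.2
ee_pos: [0.622, -0.001, 0.0771]
tool_rot: [-0.617, 0.787, -0.0, 0.0]
force: [0.0, 0.8, 0.2]
width: 0.003
```

>>> apply_moves(plan=[{"x":0,"y":0,"z":1,"yaw":0},{"x":0,"y":0,"z":0,"yaw":0}])

```text
clock: 22.4
ee_pos: [0.6221, -0.001, 0.0771]
tool_rot: [-0.617, 0.787, -0.0, 0.0]
force: [-1.4, 1.5, 4.9]
width: 0.001
```

>>> apply_moves(plan=[{"x":0,"y":0,"z":1,"yaw":0},{"x":0,"y":0,"z":0,"yaw":0}])

```text
clock: 22.6
ee_pos: [0.6222, -0.001, 0.077]
tool_rot: [-0.617, 0.787, -0.0, 0.001]
force: [-3.9, 1.5, 9.4]
width: -0.001
```

>>> apply_moves(plan=[{"x":0,"y":0,"z":0.5,"yaw":0},{"x":0,"y":0,"z":0,"yaw":0},{"x":0,"y":0,"z":0,"yaw":0},{"x":0,"y":0,"z":0,"yaw":0}])

```text
clock: 23.0
ee_pos: [0.6222, -0.001, 0.0769]
tool_rot: [-0.617, 0.787, -0.001, 0.001]
force: [-4.5, 1.3, 11.7]
width: 0.001
```

>>> apply_moves(plan=[{"x":0,"y":0,"z":-2,"yaw":0},{"x":0,"y":0,"z":-3,"yaw":0},{"x":0,"y":0,"z":-10,"yaw":0},{"x":0,"y":0,"z":-30,"yaw":0},{"x":0,"y":0,"z":-40,"yaw":0},{"x":-40,"y":0,"z":-30,"yaw":0},{"x":-40,"y":0,"z":0,"yaw":0},{"x":-40,"y":0,"z":0,"yaw":0},{"x":-40,"y":0,"z":0,"yaw":0},{"x":-40,"y":0,"z":0,"yaw":0},{"x":0,"y":0,"z":0,"yaw":0},{"x":0,"y":0,"z":0,"yaw":0}])

```text
clock: 24.2
ee_pos: [0.6695, 0.1937, 0.1889]
tool_rot: [-0.617, 0.787, 0.0, -0.0]
force: [-0.2, -0.6, 0.5]
width: 0.0
```

```bash
python3 - <<'E'
from meas import *
s=arm.get_state();print(s['clock'],s['ee_pos'],s['force'],s['width'])
for n in('top','side'):
    c=arm.camera(n);print(n,chest(c,c['pixels']))
    if n=='top': wedge(c,c['pixels'],n,(260,188))
    cv2.imwrite(f'pics/{n}14.png',c['pixels'])
E
```

```text
24.2 [0.66945061 0.19374338 0.18892512] [-0.1897656  -0.60305129  0.49861739] 0.0003353374561032283
top [(array([284. , 192.1]), 179, array([ 0.6196, -0.003 ])), (array([345.7, 207.2]), 190, array([ 0.5774, -0.1819])), (array([308.4, 225.2]), 43, array([ 0.5235, -0.0745])), (array([270. , 246.2]), 186, array([0.4615, 0.0345])), (array([332.5, 262.3]), 190, array([ 0.4186, -0.1434]))]
top [243 177  35  28 640] ((260.4622802734375, 190.13204956054688), (31.730287551879883, 20.878803253173828), 15.945395469665527)
[242.33965 195.8113 ] [0.6218 0.1248] [0.617  0.1225]
[248.07549 175.73582] [0.6852 0.1089] [0.6794 0.1069]
[278.5849 184.4528] [0.6589 0.0142] [0.6535 0.0138]
[272.84906 204.52827] [0.5959 0.0307] [0.5915 0.0301]
side [(array([321.3, 221.3]), 48, array([0.4585, 0.0403]))]
```

View pics/top14.png

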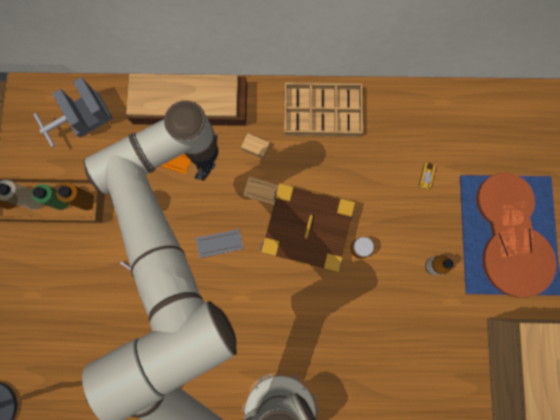

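The top view shows the wedge under the short foot at about (272,194). The four brass plates are at the same pixels as at the start, and the maple block and glue jar have not moved.

```bash
python3 -c "
from cell import arm
arm.finish_job();print(arm.get_state()['clock'])"
```

```text
the job is handed in; nothing more can be done
the job is handed in; nothing more can be done
```

The wedge is snug under the short foot, the chest no longer rocks, and the job was handed in at about 24 s with the robot touching nothing.

- **First press:** the corner tipped down about 7 mm until the foot met the bench, at up to 20 N. It rocked back to its old place when released.
- **Wedge:** I nudged its thin end sideways to straighten it, then pushed it from the back with two fingertips. The push stiffened from about 1 N to 6.5 N. The last images put the thin end about 40 mm past the foot's edge.
- **Proof press:** I pressed twice. The first was about 6 mm off the press point and heavier than intended, peaking at 33 N with 14 N sideways. The second was on the point and reached 11.7 N. The lid stayed at 77 mm in both.
- **Last checks:** the brass plates on the chest are within about 1 mm of where they started. The maple block and glue jar have not moved. The other bystanders showed no change, but the arm partly hid the mug and chisel in the last picture.
- **Disagreement:** the first press suggested the wedge would go in about 33 mm, while the images show about 40 mm. I did not resolve the difference; both are within the 22 to 54 mm range.

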